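Put the crank back on the hand chopper and run it round

ROBOT

A 6-joint arm with a two-finger parallel gripper is mounted at the origin on a cart in front of the work surface, level with it; the furniture and walls round the work are solid. World frame = base frame: x ahead of the robot, y to its left, z up, the work surface at z = 0. Lengths are in m, angles in rad, forces in N, time in s.
With the tool pointing down it reaches from about 0.25 to 0.775 m from the base axis. Payload 4 kg.
Tool frame: the origin (TCP) lies midway between the tips of the shut fingers; the grasp point (between the pads) lies 19 mm behind it; z points along the fingers, y is the line along which they close (so a half turn about z gives the same grasp; the last joint's range is limited). The gripper opens to 94 mm and grips with 3 to 60 N. Pads are 16 mm wide; open, the fingers measure 119 mm over their backs; the gripper's body (75 mm by 177 mm) begins 78 mm behind the grasp point.
Start: joints at [-1.311, 0.087, 1.371, -0, 1.684, -0.103], TCP at [0.195, -0.514, 0.206] pointing down, gripper open.
Joint ranges: [-3.1, 3.1], [-0.76, 2.03], [0.27, 2.55], [-1.08, 4.22], [0.17, 2.65], [-2.57, 2.57]. Speed limits (rad/s): [2.79, 2.79, 3.14, 3.14, 3.14, 3.14].

INTERFACE

Orientations are given as [roll, pitch, yaw] about the fixed x, y, z axes, in that order (R = Rz(yaw) Ry(pitch) Rx(roll)).
In Python, from bench import robot gives the robot as it stands. The module is installed in compiled form; this text tells all that it offers.
- The arm moves only by the tool arm_command, never from a script. Its argument "targets" is a list of rows, each a list of 4 numbers: the shift along the world's x, y, z as a fraction of full scale, then the turn about the world's z as a fraction of full scale. A call has 1 to 8 rows; each row is the pose to reach, as a shift and turn from the pose commanded when the call began; what a row does not reach only later rows make up. Full scale, the value 1, is 0.5 m for a shift and 120 degrees for a turn. A row lasts 1/12 s, in which the tool goes at most 41.7 mm and 7.16 degrees, less where a joint would pass 70% of its speed; a pose out of reach is approached as far as the arm can. A call with a number of a shift or a turn outside -1 to 1 is refused whole. A call with a gripper value outside its range is refused whole. "claw" is the closure, from 0 (fully open) to 1 (shut), set as the call begins (left out, the last holds). The fingers move at their own pace and stop on an object; the grip force is fixed at half the most. Time passes only in rows, so rows that repeat a pose let the fingers close. It gives the time, the measured TCP pose, the force, the opening and the grip force at its end, in the units of the state.
- robot.get_obs(): the state, without advancing time (a new reading comes with each control period).
- robot.snapshot(name): name is "scene" or "top" or "wrist"; returns the picture (420x560x3 uint8, red, green, blue); there is no depth.
- robot.camera_info(name): a dict with "vfov" (degrees; the focal length in pixels is half the picture's height over the tangent of half this angle, whatever the lens; pixels are square), "cx", "cy" (the principal point, pixels), "extrinsics" (4x4, takes a point from camera to world coordinates); the wrist camera has in their place "T_tool_cam" (4x4, takes a point from camera to tool coordinates, whose origin is the TCP and whose axes are the flange's). Camera axes: x right, y up, looking along -z (the intrinsics and any distortion apply to the point x, -y, -z); pixel columns grow to the right and rows downward; lengths in m; the calibration is good to about 2 mm. A picture is of the moment at which its call begins: read the wrist's pose just before it. camera_info takes no time and is no camera call.
- robot.close_job(): hands the job in; it is judged then, once.
The state is a dict: "time": time; "joint_positions": joint angles; "qvel": joint speeds; "joint_torque": joint torques, N m; "tool_pos": TCP position; "ee_rot": TCP orientation; "wrist_force": force on the tool from outside, world axes, zero at the start; "wrist_torque": the same for the moment, N m; "width": finger opening in m; "finger_force": force on a finger pad.
Only numpy, scipy, OpenCV 4.12 (cv2) and the standard library are available. Lean on these libraries where they do the work, as an engineer would, in place of code of your own. Each camera call takes 0.05 s, during which the arm holds its last target. There are 200 camera calls.

TASK

The hand chopper has just been washed. Take the loose crank from the chopping board, put it fully down on the steel drive tang in the middle of the chopper's lid, and wind it clockwise (seen from above) for at least one whole turn to see that the blades run freely. Carry on to leave the crank, still fully on, with its knob over the green mark on the lid, opposite the filling chute, and do not disturb the onion, lemon, mug or glass.

Things in the scene. Friction and masses are not known exactly. Their poses are not given: they have to be found in the camera images.
- chopper: hand chopper held to the worktop by its suction foot: clear bowl, white lid 159 mm across, 116 mm high without the drive. Origin: centre of its underside, z up. A round chute (43 mm diameter, green pusher, top at 130 mm) stands on the lid 52 mm from the axis on the -x side; a green mark lies on the lid's +x side. Grey clips at +y and -y, tops at 106 mm.
- drive_seat (a point): point on the chopper's axis where the underside of the crank's hub sits when fully on, 119 mm above the worktop; turns with the drive. A flat steel tang stands on it, 18 mm high: 24 mm along this point's x by 10 mm along its y, the topmost 3 mm narrower (20 x 6 mm). Around it lies a grey disc of 48 mm diameter.
- chopper_drive (a joint): angle of the drive and blades, rad, growing clockwise seen from above; it goes round without stop, with a friction of about 0.15 N m, and stays where it is left. At 0 and every 2 pi the tang's +x points along the chopper's +x (to the green mark). It starts between -1.5 and -0.4.
- park_mark (a point): point straight above the green mark, 88 mm from the chopper's axis on its +x side, at the height of drive_seat. The knob's centre should end above it.
- crank: loose crank, 0.16 kg, socket down on the board (board top at 21 mm). Origin: centre of the white hub's underside, z up, +x towards the knob. Hub: 46 mm (x) by 36 mm (y), 33 mm high; slot from below 27 (x) by 13 (y) mm, 21 deep, the lowest 5 mm widened to 31 by 17. Fits the tang either way round. Arm along +x, 16 mm wide, at heights 21 to 29 mm, out to 100 mm.
- knob_grip (a point): middle of the crank's upright green knob: 24 to 25 mm diameter, from 30 to 70 mm above the crank's origin (this point at 50 mm), 88 mm out from the hub's centre along crank +x. The knob spins freely on its pin.
- crank_socket (a point): centre of the underside of the crank's hub (same as the crank's origin); axes as the crank.
- board: wooden chopping board, 240 x 340 x 21 mm, fixed; origin under its centre.
- onion: red onion, about 82 mm; bystander. Origin under its centre.
- lemon: lemon, 78 x 55 x 56 mm; bystander. Origin under its centre.
- mug: green and white mug, 99 mm high, 86 mm diameter plus handle; bystander. Origin under its centre.
- glass: printed drinking glass, 67 mm diameter, 128 mm high; bystander. Origin under its centre.
Things that resemble listed ones, but are neither listed nor needed, are in the scene too. There is more than one size of the chopper; the job needs the larger.

How it is judged:
On the way, in this order (a step that is already met when the one before it is completed fails the run):
1. the crank is fully down on the drive tang (distance between crank_socket and drive_seat below 0.006 m and angle between crank's own z axis and vertical below 0.12 rad), for 0.3 s.
2. with the crank on, the drive has been wound clockwise through one whole turn (value of joint chopper_drive above 5.7 rad and distance between crank_socket and drive_seat below 0.008 m), for 0.1 s.
At the end, for the whole second after the job is handed in: The crank sits fully down on the tang (within 6 mm of its seat, upright within 7 degrees), the drive has been wound clockwise at least one whole turn (reads above 5.7 rad), the knob stands within 28 mm of the park mark seen from above, and crank and drive are at rest (all of step 1 and value of joint chopper_drive above 5.7 rad and horizontal distance between knob_grip and park_mark below 0.028 m and velocity of joint chopper_drive between -0.05 and 0.05 rad/s and linear speed of crank below 0.02 m/s); the robot touches nothing.
It fails at once if the onion, lemon, mug or glass is disturbed (moved by more than 30 mm) (distance of any of onion, lemon, mug, glass from where it was at the start of the episode above 0.03 m).
It also fails if it takes over 69 s, if anything falls off the work surface, if the arm or the gripper's body presses on something with over 40 N, if the wrist force passes 120 N, or if a joint passes its speed limit or range.

## Working session

There is one attempt and no reset: what is moved stays moved. The work goes in short steps, Python scripts to look and compute and a tool call to move; the robot and the scene stay as the last step left them, time stands still between calls to the robot, and variables do not carry over. Pictures are saved under pics/ and viewed, at most 10 in all, crops included, and the job is handed in when it is done.

Besides the shell and the picture viewer there is one more tool, called after ">>>" as name([rows], argument=value, ...), one row to a line, values as JSON. arm_command: Moves the arm, as the interface text tells. Shift numbers are shares of 0.5 m and turn numbers shares of 120 degrees, none past 1 either way. Its arguments: {"type":"object","properties":{"targets":{"type":"array"},"claw":{"type":"number"}},"required":["targets"]}

```bash
mkdir -p pics
cat > h.py <<'E'
import numpy as np, cv2
from bench import robot
def snap(n,f):
    im=robot.snapshot(n); cv2.imwrite(f,im[:,:,::-1]); return im
E
python3 - <<'E'
from h import *
for n in("scene","top"):
    snap(n,f"pics/{n}0.png")
for n in("scene","top","wrist"): print(n,robot.camera_info(n))
print(robot.get_obs())
E
```

```text
scene {'vfov': 46.840454200158085, 'cx': 268.4548811106004, 'cy': 205.14634237117343, 'extrinsics': array([[-0.85367203,  0.33473842, -0.39899154, -0.07776334],
       [-0.52069963, -0.56439955,  0.64056619,  0.84601593],
       [-0.01076853,  0.75458819,  0.65611028,  1.13178607],
       [ 0.        ,  0.        ,  0.        ,  1.        ]])}
top {'vfov': 46.162542426409445, 'cx': 278.89407614795596, 'cy': 212.88134809277096, 'extrinsics': array([[-0.00410135,  0.98284128, -0.18440771,  0.30663497],
       [-0.99997951, -0.0049375 , -0.00407527, -0.18545146],
       [-0.00491586,  0.18438721,  0.98284139,  1.51909415],
       [ 0.        ,  0.        ,  0.        ,  1.        ]])}
wrist {'vfov': 63.225537233213025, 'cx': 286.0775942968288, 'cy': 208.1892116829994, 'T_tool_cam': array([[ 4.60357908e-04,  9.57345504e-01,  2.88945279e-01,
         8.55024983e-02],
       [ 9.99999893e-01, -4.56199813e-04, -8.17352638e-05,
        -1.93622247e-04],
       [ 5.35678951e-05,  2.88945286e-01, -9.57345611e-01,
        -1.78844179e-01],
       [ 0.00000000e+00,  0.00000000e+00,  0.00000000e+00,
         1.00000000e+00]])}
{'time': 0.1, 'joint_positions': array([-1.31111069e+00,  8.78937604e-02,  1.37209092e+00, -1.98848259e-05,
        1.68361045e+00, -1.03106638e-01]), 'qvel': array([ 3.46705275e-04, -2.04289599e-03, -4.87324275e-03, -5.18828648e-05,
       -1.04467909e-03,  4.49067975e-04]), 'joint_torque': array([ 1.42845562e-03, -3.41254234e+01, -3.03302407e+01,  7.19546014e-02,
        3.04715813e-02, -1.01103665e-04]), 'tool_pos': array([ 0.19504505, -0.51372357,  0.2044205 ]), 'ee_rot': array([-3.13959878e+00, -1.86444847e-04,  3.62789872e-01]), 'wrist_force': array([-0.166237  ,  0.13706322, -0.35044506]), 'wrist_torque': array([-0.05421283,  0.0189796 , -0.01594525]), 'finger_force': 0.0, 'width': 0.09404228967447989}
```

View pics/top0.png

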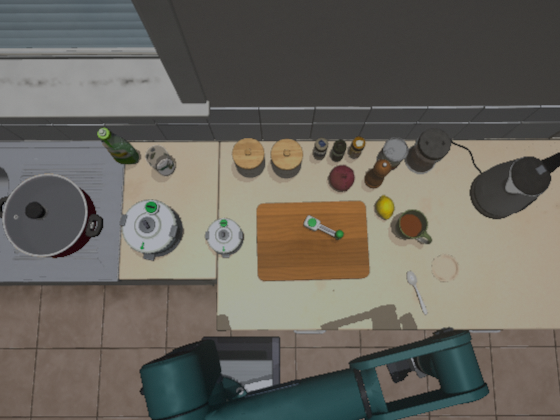

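View pics/scene0.png

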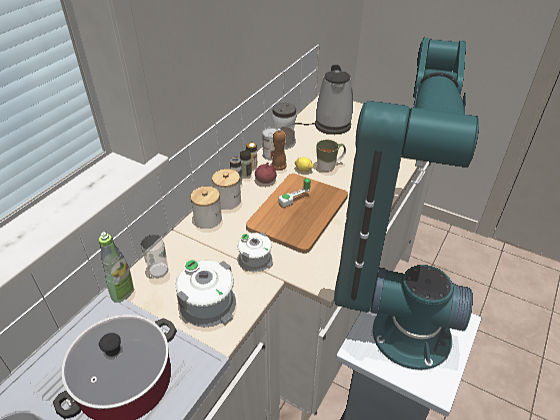

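The top view shows the large chopper at (151,228) with chute pusher at (151,207). A small chopper, the decoy, is at (224,236). The crank is on the board, with its hub at about (313,224) and its knob at (339,234). The glass is near (161,160), the onion at (342,178), the lemon at (385,208), and the mug at (410,226).

Candidates:
- **Chopper:** large at (151,228), small at (224,236). I choose the large one.
- **Crank:** the only one in view is on the board at (313,224).

```bash
cat >> h.py <<'E'
from scipy.spatial.transform import Rotation as Ro
def cam(n,obs=None):
    c=robot.camera_info(n); f=210/np.tan(np.radians(c['vfov']/2))
    if n=='wrist':
        T=np.eye(4);T[:3,:3]=Ro.from_euler('xyz',obs['ee_rot']).as_matrix();T[:3,3]=obs['tool_pos']; E=T@c['T_tool_cam']
    else: E=c['extrinsics']
    return f,c['cx'],c['cy'],E
def p2w(C,u,v,z):
    f,cx,cy,E=C; d=E[:3,:3]@np.array([(u-cx)/f,-(v-cy)/f,-1]); o=E[:3,3]
    return o+d*(z-o[2])/d[2]
def w2p(C,P):
    f,cx,cy,E=C; p=E[:3,:3].T@(np.array(P)-E[:3,3]); return cx+f*p[0]/-p[2], cy-f*p[1]/-p[2]
E
python3 - <<'E'
from h import *
C=cam('top')
for n,u,v,z in [('hub',312.5,223.5,.054),('knob',339.5,234.5,.091),('chop lid',151,228,.116),('pusher',151,207,.130),('small',224,236,.09),('glass',161,160,.128)]:
    print(n,p2w(C,u,v,z).round(3))
im=cv2.imread('pics/top0.png')
a=cv2.resize(im[190:270,110:190],(480,480),interpolation=cv2.INTER_CUBIC);b=cv2.resize(im[205:255,300:350],(300,300),interpolation=cv2.INTER_CUBIC)
o=np.zeros((480,780,3),np.uint8);o[:,:480]=a;o[:300,480:]=b;cv2.imwrite('pics/crop0.png',o)
E
```

```text
hub [ 0.548 -0.28   0.054]
knob [ 0.509 -0.356  0.091]
chop lid [0.527 0.189 0.116]
pusher [0.586 0.188 0.13 ]
small [ 0.507 -0.019  0.09 ]
glass [0.727 0.166 0.128]
```

View pics/crop0.png

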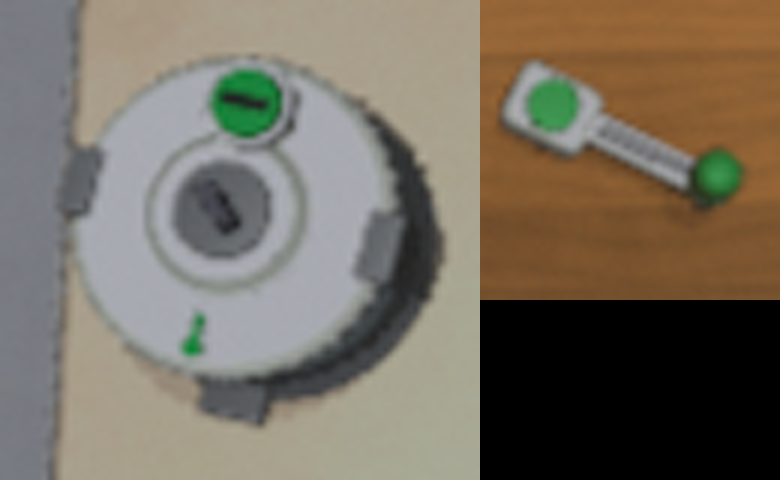

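The crop shows the big chopper's tang running roughly (205,188)–(235,228), the green mark at the lower left and the chute at the top. That puts the chopper's +x at about 167° yaw and the tang's +x at about −143°. The crank's yaw is about −117°. Hub to knob measures 85 mm against the expected 88, so the choice holds. Next I move the wrist camera over the crank.

>>> arm_command([
  [0.67,0.408,0.03,0.352],
  [0.67,0.408,0.03,0.352],
  [0.67,0.408,0.03,0.352],
  [0.67,0.408,0.03,0.352],
  [0.67,0.408,0.03,0.352],
  [0.67,0.408,0.03,0.352],
  [0.67,0.408,0.03,0.352],
  [0.67,0.408,0.03,0.352],
], claw=0)

```text
time: 0.77
tool_pos: [0.481, -0.3394, 0.2178]
ee_rot: [-3.141, -0.0, 1.1]
wrist_force: [-0.1, -0.5, -0.0]
width: 0.0943
finger_force: 0.0
```

>>> arm_command([
  [0.0,0.0,0.0,0.0],
  [0.0,0.0,0.0,0.0],
  [0.0,0.0,0.0,0.0],
  [0.0,0.0,0.0,0.0],
])

```text
time: 1.1
tool_pos: [0.4786, -0.3417, 0.2179]
ee_rot: [-3.141, 0.0, 1.098]
wrist_force: [-0.2, 0.5, -1.2]
width: 0.094
finger_force: 0.0
```

Run:
```python
from h import *
o=robot.get_obs(); print(o['tool_pos'],o['ee_rot'],o['time'])
im=snap('wrist','pics/w1.png'); np.save('w1.npy',[o['tool_pos'],o['ee_rot']])
C=cam('wrist',o)
hsv=cv2.cvtColor(im,cv2.COLOR_RGB2HSV)
m=((hsv[...,0]>45)&(hsv[...,0]<80)&(hsv[...,1]>120)).astype(np.uint8)
n,_,s,c=cv2.connectedComponentsWithStats(m)
for i in range(1,n):
    if s[i,4]>60: print(s[i],c[i], p2w(C,*c[i],.054),p2w(C,*c[i],.091))
```

```text
[ 0.47857754 -0.34171959  0.21789434] [-3.14074140e+00  3.60392809e-04  1.09843922e+00] 1.1
[314  87  28  28 582] [327.68728522 100.17697595] [ 0.55525632 -0.27982887  0.054     ] [ 0.55123429 -0.27832352  0.091     ]
[315 180  26  29 588] [327.57142857 194.10204082] [ 0.51587947 -0.36392108  0.054     ] [ 0.5161087  -0.35333684  0.091     ]
```

View pics/w1.png

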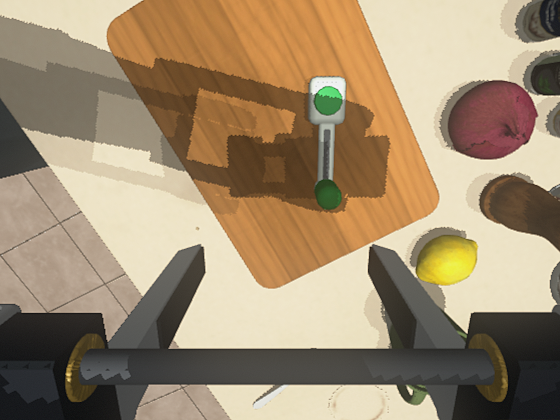

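The wrist picture shows the crank's hub dot at (328,100) and its knob at (328,194), with the arm aligned to the tool's x axis. Hub to knob measures 88 mm at mid-knob height, as it should. I'll move above the hub.

>>> arm_command([
  [0.153,0.124,-0.13,0.007],
  [0.153,0.124,-0.13,0.007],
  [0.153,0.124,-0.13,0.007],
  [0.153,0.124,-0.13,0.007],
  [0.153,0.124,-0.13,0.007],
  [0.153,0.124,-0.13,0.007],
])

```text
time: 1.65
tool_pos: [0.5554, -0.2804, 0.1539]
ee_rot: [3.141, 0.001, 1.113]
wrist_force: [-0.3, 0.2, 0.5]
width: 0.0944
finger_force: 0.0
```

```bash
cat >> h.py <<'E'
def greens(im,C,zs,amin=60):
    hsv=cv2.cvtColor(im,cv2.COLOR_RGB2HSV)
    m=((hsv[...,0]>45)&(hsv[...,0]<80)&(hsv[...,1]>120)).astype(np.uint8)
    n,_,s,c=cv2.connectedComponentsWithStats(m)
    for i in range(1,n):
        if s[i,4]>amin: print(s[i],c[i].round(1),*[(z,p2w(C,*c[i],z)[:2].round(4)) for z in zs])
E
python3 - <<'E'
from h import *
o=robot.get_obs(); print(o['tool_pos'],o['ee_rot'],o['time'])
im=snap('wrist','pics/w2.png'); C=cam('wrist',o); greens(im,C,[.054,.071,.091])
for z in(.054,): print(w2p(C,[*o['tool_pos'][:2],z]))
E
```

```text
[ 0.55536127 -0.28043406  0.15392414] [3.14093360e+00 9.59798154e-04 1.11305670e+00] 1.65
[271 194  30  29 674] [285.5 207.7] (0.054, array([ 0.5561, -0.279 ])) (0.071, array([ 0.5584, -0.2745])) (0.091, array([ 0.5611, -0.2691]))
[271 306  28  27 588] [284.2 318.7] (0.054, array([ 0.5066, -0.3769])) (0.071, array([ 0.5119, -0.3663])) (0.091, array([ 0.5181, -0.3539]))
(np.float64(285.4451806584344), np.float64(209.51355821500525))
```

View pics/w2.png

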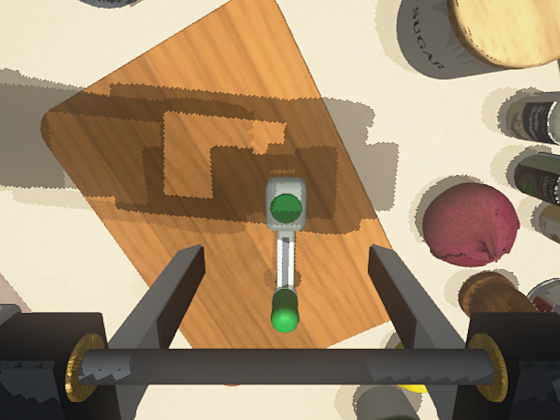

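The crank is straight below the TCP, with the hub dot at (285.5,208) against an expected (285.4,209.5), and the yaw is aligned. I'll descend and grip the hub.

>>> arm_command([
  [0.001,0.003,-0.07,0],
  [0.001,0.003,-0.14,0],
  [0.001,0.003,-0.2,0],
  [0.001,0.003,-0.24,0],
  [0.001,0.003,-0.254,0],
  [0.001,0.003,-0.254,0],
])

```text
time: 2.2
tool_pos: [0.5551, -0.2782, 0.0252]
ee_rot: [-3.139, 0.0, 1.113]
wrist_force: [0.7, -0.6, -0.6]
width: 0.0938
finger_force: 0.0
```

>>> arm_command([
  [0,0,0,0],
  [0,0,0,0],
  [0,0,0,0],
  [0,0,0,0],
  [0,0,0,0],
  [0,0,0,0],
  [0,0,0,0],
  [0,0,0,0],
], claw=1)

```text
time: 2.87
tool_pos: [0.5567, -0.2774, 0.0263]
ee_rot: [3.141, 0.0, 1.115]
wrist_force: [-1.0, 0.6, -0.1]
width: 0.0444
finger_force: 0.0
```

>>> arm_command([
  [0,0,0,0],
  [0,0,0,0],
  [0,0,0,0],
  [0,0,0,0],
])

```text
time: 3.2
tool_pos: [0.5566, -0.2774, 0.0262]
ee_rot: [-3.141, -0.0, 1.115]
wrist_force: [-0.1, 0.4, 0.0]
width: 0.0356
finger_force: 29.9
```

>>> arm_command([
  [0,0,0.08,0],
  [0,0,0.16,0],
  [0,0,0.24,0],
  [0,0,0.32,0],
  [0,0,0.4,0],
  [0,0,0.488,0],
  [-0.03,0.07,0.488,-0.03],
  [-0.04,0.14,0.488,-0.06],
])

```text
time: 3.87
tool_pos: [0.5375, -0.2091, 0.2745]
ee_rot: [3.134, -0.0, 0.982]
wrist_force: [-0.1, 1.1, -2.3]
width: 0.0358
finger_force: 29.9
```

>>> arm_command([
  [-0.163,0.685,0.0,-0.164],
  [-0.163,0.685,0.0,-0.164],
  [-0.163,0.685,0.0,-0.164],
  [-0.163,0.685,0.0,-0.164],
  [-0.163,0.685,0.0,-0.164],
  [-0.163,0.685,0.0,-0.164],
  [-0.163,0.685,0.0,-0.164],
  [-0.163,0.685,0.0,-0.164],
])

```text
time: 4.53
tool_pos: [0.4586, 0.1175, 0.2698]
ee_rot: [-3.141, 0.0, 0.645]
wrist_force: [0.6, 0.5, -2.9]
width: 0.0358
finger_force: 29.9
```

>>> arm_command([
  [0,0,0,0],
  [0,0,0,0],
])

```text
time: 4.7
tool_pos: [0.4589, 0.1177, 0.2699]
ee_rot: [3.141, 0.001, 0.651]
wrist_force: [-0.2, 0.2, -2.1]
width: 0.0355
finger_force: 29.9
```

Run:
```python
from h import *
o=robot.get_obs(); print(o['tool_pos'],o['ee_rot'],o['time'])
im=snap('wrist','pics/w3.png'); np.savez('w3.npz',p=o['tool_pos'],r=o['ee_rot']); C=cam('wrist',o); greens(im,C,[.116,.130])
print(w2p(C,[.527,.189,.137]))
```

```text
[0.45889867 0.11765649 0.26991117] [3.14146223e+00 5.92939103e-04 6.50589765e-01] 4.7
[ 294    7   39   45 1150] [312.9  29. ] (0.116, array([0.5922, 0.1895])) (0.13, array([0.5895, 0.1886]))
[212 108  18  18 123] [219.6 117.2] (0.116, array([0.4803, 0.2127])) (0.13, array([0.4823, 0.2109]))
[423 185  20  19 239] [432.1 194. ] (0.116, array([0.548 , 0.0007])) (0.13, array([0.5471, 0.0078]))
[ 260  264   53   47 1896] [285.6 286.9] (0.116, array([0.375 , 0.0543])) (0.13, array([0.3814, 0.0592]))
(np.float64(268.0609497144313), np.float64(90.76624635118921))
```

View pics/w3.png

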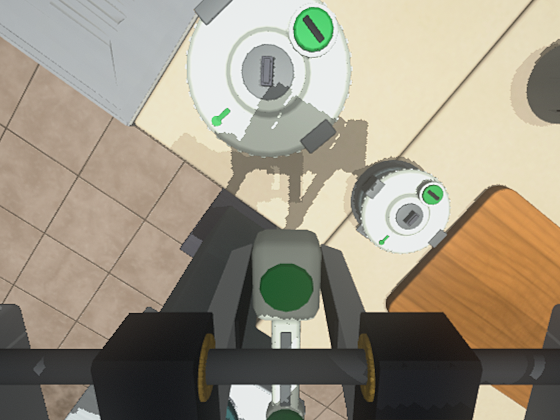

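The wrist picture shows the tang at about (268,71) on its grey disc, the chute pusher at (313,29) and the mark at (220,117). The held hub is at (286,287). I'll zoom in on the drive.

Run:
```python
from h import *
im=cv2.imread('pics/w3.png'); c=cv2.resize(im[35:110,230:310],(800,750),interpolation=cv2.INTER_CUBIC)[:600]
cv2.imwrite('pics/w3c.png',c)
```

```text
(no output)
```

View pics/w3c.png

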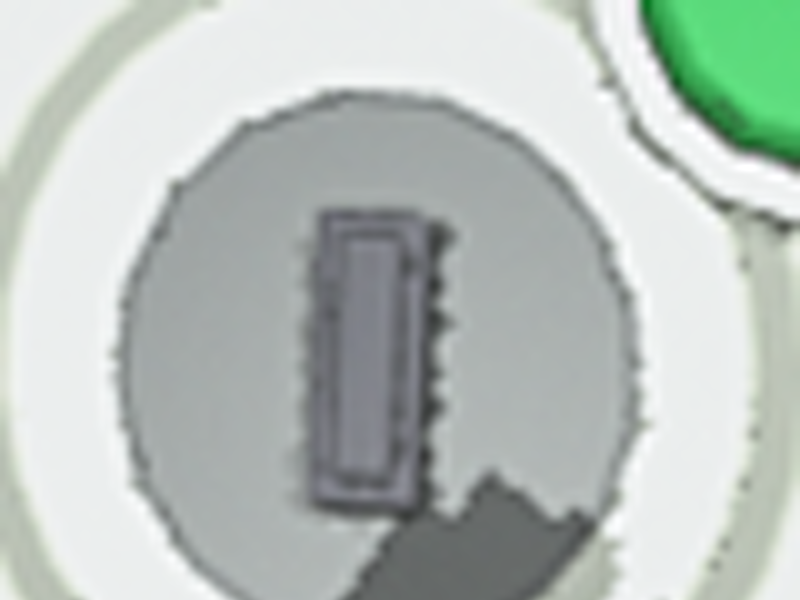

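Run:
```python
from h import *
d=np.load('w3.npz'); o=dict(tool_pos=d['p'],ee_rot=d['r']); C=cam('wrist',o)
q=lambda u,v,z: p2w(C,(u+.5)/10-.5+230,(v+.5)/10-.5+35,z)[:2]
a,b=q(375,235,.137),q(365,483,.137); print('top',(a+b)/2,np.linalg.norm(a-b),np.degrees(np.arctan2(*(b-a)[::-1])))
K=[q(*p,.134) for p in [(318,210),(437,215),(425,510),(310,505)]]; print('sh',np.mean(K,0),np.linalg.norm(K[0]-K[3]),np.linalg.norm(K[0]-K[1]), [np.degrees(np.arctan2(*(e)[::-1])) for e in (K[3]-K[0],K[2]-K[1])])
dl,dr,dt=q(120,360,.119),q(636,360,.119),q(378,90,.119); print('disc mid',(dl+dr)/2,np.linalg.norm(dl-dr))
c=p2w(C,312.9,29,.130)[:2]; m=p2w(C,219.6,117.2,.116)[:2]; ax=(a+b)/2
print('chute d',np.linalg.norm(c-ax),'chop yaw',np.degrees(np.arctan2(*(ax-c)[::-1])),np.degrees(np.arctan2(*(m-ax)[::-1])))
# held hub: dot centre on top of hub, height fingertip+~27
for z in (.2975,):
  w=p2w(C,285.6,286.9,z)[:2]-o['tool_pos'][:2]; y=o['ee_rot'][2]; print('hub in tool xy',w@[np.cos(y),np.sin(y)],w@[np.sin(y),-np.cos(y)])
print(np.degrees(o['ee_rot'][2]))
```

```text
top [0.53930002 0.19967965] 0.01967795976217222 -146.12420659375974
sh [0.53945115 0.19972792] 0.02361560596753922 0.01010416390427165 [np.float64(-145.58574286222824), np.float64(-145.84973792271254)]
disc mid [0.54046035 0.20085774] 0.04643009705206536
chute d 0.05139243213615077 chop yaw 167.58554786623645 167.592927201401
hub in tool xy -0.0010340724830720596 -0.00014977807280411117
37.27604775183964
```

The tang checks out: 23.6 × 10.1 mm, with the axis at (0.5394, 0.1998) and yaw −145.9°. The chute is 51 mm out and the chopper's yaw is 167.6°. I'll move above it and then look again.

>>> arm_command([
  [0.08,0.08,0,-0.0265],
  [0.1626,0.1654,0,-0.0265],
  [0.1626,0.1654,-0.06,-0.0265],
  [0.1626,0.1654,-0.12,-0.0265],
  [0.1626,0.1654,-0.18,-0.0265],
  [0.1626,0.1654,-0.23,-0.0265],
  [0.1626,0.1654,-0.23,-0.0265],
  [0.1626,0.1654,-0.23,-0.0265],
])

```text
time: 5.42
tool_pos: [0.5406, 0.1963, 0.1531]
ee_rot: [-3.14, 0.005, 0.587]
wrist_force: [0.8, 0.6, -1.4]
width: 0.0356
finger_force: 29.9
```

Run:
```python
from h import *
o=robot.get_obs(); print(o['tool_pos'],np.degrees(o['ee_rot']),o['time'])
im=snap('wrist','pics/w4.png');C=cam('wrist',o); greens(im,C,[.116,.130,.183])
c=p2w(C,0,0,.13)
```

```text
[0.54062707 0.19634204 0.15314519] [-179.9327637     0.27844739   33.64798737] 5.4167
[ 314  160   55   54 1863] [340.1 185.5] (0.116, array([0.5896, 0.1869])) (0.13, array([0.5911, 0.1906])) (0.183, array([0.5968, 0.2047]))
[ 260  264   53   47 1928] [285.9 286.7] (0.116, array([0.5087, 0.1753])) (0.13, array([0.5154, 0.1797])) (0.183, array([0.541 , 0.1966]))
[210 282   9  11  62] [213.7 286.3] (0.116, array([0.4805, 0.2181])) (0.13, array([0.4891, 0.2198])) (0.183, array([0.5216, 0.2262]))
[484 330  26  19 337] [496.8 339.6] (0.116, array([0.5593, 0.0191])) (0.13, array([0.5628, 0.0338])) (0.183, array([0.5759, 0.089 ]))
[267 410  31  10 216] [282.5 415.4] (0.116, array([0.4092, 0.1123])) (0.13, array([0.4225, 0.1209])) (0.183, array([0.4725, 0.1533]))
```

View pics/w4.png

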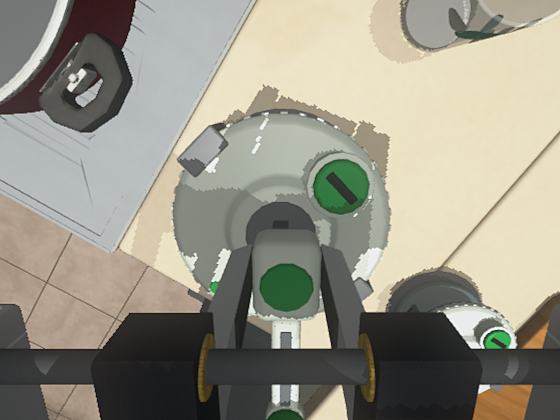

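The picture shows the tang's far end just peeking out past the hub at about (281,224), between the fingers and roughly centred. The chute is at (340,186). I'll let the arm settle and read its pose.

>>> arm_command([
  [0,0,0,0],
  [0,0,0,0],
  [0,0,0,0],
])

```text
time: 5.72
tool_pos: [0.5423, 0.1985, 0.1578]
ee_rot: [3.14, -0.004, 0.59]
wrist_force: [0.7, -0.4, -2.4]
width: 0.0357
finger_force: 29.9
```

Run:
```python
from h import *
o=robot.get_obs(); print(o['tool_pos'],np.degrees(o['ee_rot']),o['time'])
im=snap('wrist','pics/w5.png');C=cam('wrist',o); greens(im,C,[.116,.130,.181])
# tang end nearest camera: predicted shoulder/top corners
for ax in ([.5394,.1998],[.540,.2010]):
  y=np.radians(34.1);X=np.array([np.cos(y),np.sin(y)]);Y=np.array([-np.sin(y),np.cos(y)])
  print([np.round(w2p(C,[*(np.array(ax)+X*sx+Y*sy),z]),1) for sx,sy,z in((.012,.005,.134),(.012,-.005,.134),(.010,.003,.137),(.010,-.003,.137))])
cv2.imwrite('pics/w5c.png',cv2.resize(im[190:260,240:320,::-1],(640,560),interpolation=cv2.INTER_CUBIC))
```

```text
[0.54231322 0.19845265 0.15781038] [179.90863758  -0.23955946  33.78199317] 5.7167
[ 314  163   54   53 1699] [339.4 187.6] (0.116, array([0.5897, 0.1875])) (0.13, array([0.5912, 0.1912])) (0.181, array([0.5965, 0.2046]))
[ 260  264   53   47 1926] [285.9 286.7] (0.116, array([0.5088, 0.176 ])) (0.13, array([0.5153, 0.1805])) (0.181, array([0.5393, 0.1966]))
[481 331  26  18 321] [493.7 339.8] (0.116, array([0.5592, 0.0187])) (0.13, array([0.5626, 0.0331])) (0.181, array([0.5749, 0.0855]))
[267 410  36  10 223] [283.  415.4] (0.116, array([0.4087, 0.1119])) (0.13, array([0.4216, 0.1204])) (0.181, array([0.4687, 0.1513]))
[array([273.6, 229.6]), array([289.4, 229.5]), array([276.7, 234.2]), array([286.3, 234.2])]
[array([272.6, 227.9]), array([288.4, 227.8]), array([275.6, 232.5]), array([285.2, 232.4])]
```

View pics/w5c.png

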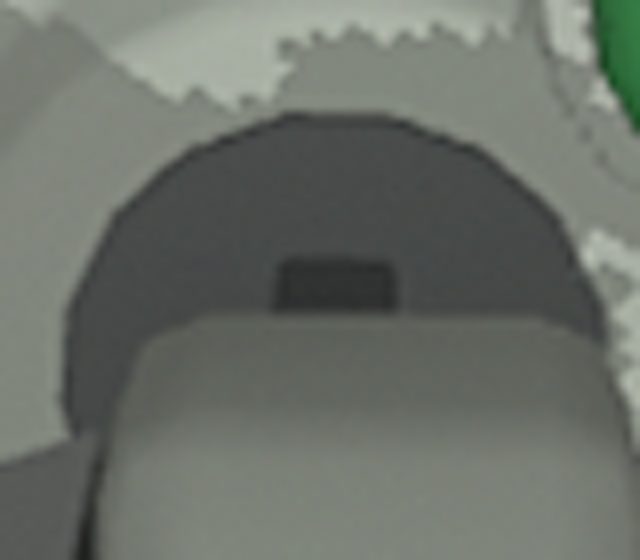

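Run:
```python
from h import *
o=robot.get_obs(); C=cam('wrist',o); print(o['tool_pos'],np.degrees(o['ee_rot']),o['time'])
y=np.radians(34.1);X=np.array([np.cos(y),np.sin(y)]);Y=np.array([-np.sin(y),np.cos(y)])
L,R=p2w(C,274.0,221.9,.119)[:2],p2w(C,289.2,221.9,.119)[:2]
ax=(L+R)/2-.012*X; print(np.linalg.norm(L-R),'axis',ax, 'tangyaw',np.degrees(np.arctan2(*(L-R)[::-1]))-90)
dd=[p2w(C,240+u/8,190+v/8,.119)[:2] for u,v in((340,113),(66,360),(604,345))]
# circle through 3 points
A=np.array([[2*p[0],2*p[1],1] for p in dd]);s=np.linalg.solve(A,[p@p for p in dd]);print('disc',s[:2],np.sqrt(s[2]+s[:2]@s[:2]))
hub=p2w(C,285.9,286.7,o['tool_pos'][2]+.0278)[:2]; e=ax-hub; print('hub',hub,'err X,Y',e@X,e@Y,'shift',e/.5)
```

```text
[0.54200747 0.19847957 0.15730791] [179.92455705  -0.19099061  33.79186777] 5.7667
0.010230640425518613 axis [0.53913456 0.20001003] tangyaw 33.793587460850134
disc [0.5404415 0.200728 ] 0.022958992048072776
hub [0.54120615 0.19804679] err X,Y -0.0006147329646376756 0.002787097203697766 shift [-0.00414318  0.00392648]
```

>>> arm_command([
  [-0.004,0.004,0,0],
  [-0.004,0.004,-0.01,0],
  [-0.004,0.004,-0.02,0],
  [-0.004,0.004,-0.026,0],
  [-0.004,0.004,-0.026,0],
  [-0.004,0.004,-0.026,0],
])

```text
time: 6.27
tool_pos: [0.5387, 0.2004, 0.1415]
ee_rot: [-3.141, 0.001, 0.59]
wrist_force: [0.5, 1.2, -1.3]
width: 0.0357
finger_force: 29.9
```

>>> arm_command([
  [0.002,0,-0.006,0],
  [0.002,0,-0.012,0],
  [0.002,0,-0.018,0],
  [0.002,0,-0.024,0],
  [0.002,0,-0.024,0],
  [0.002,0,-0.024,0],
])

```text
time: 6.77
tool_pos: [0.5406, 0.2007, 0.1299]
ee_rot: [3.141, -0.001, 0.59]
wrist_force: [2.8, 1.5, -3.0]
width: 0.0358
finger_force: 29.9
```

>>> arm_command([
  [0,0,-0.005,0],
  [0,0,-0.01,0],
  [0,0,-0.012,0],
  [0,0,-0.012,0],
  [0,0,-0.012,0],
])

```text
time: 7.18
tool_pos: [0.5406, 0.2008, 0.1244]
ee_rot: [3.141, -0.002, 0.59]
wrist_force: [4.6, 2.3, -1.4]
width: 0.0356
finger_force: 29.9
```

>>> arm_command([
  [0,0,-0.004,0],
  [0,0,-0.005,0],
  [0,0,-0.005,0],
])

```text
time: 7.43
tool_pos: [0.5407, 0.2008, 0.1241]
ee_rot: [3.141, -0.003, 0.59]
wrist_force: [1.8, 0.9, 5.7]
width: 0.0358
finger_force: 29.9
```

The hub stopped at the seat, with TCP at 0.1241 m and about 7 N upward. I'll release and lift.

>>> arm_command([
  [0,0,0.003,0],
  [0,0,0.003,0],
  [0,0,0.003,0],
  [0,0,0.003,0],
  [0,0,0.003,0],
  [0,0,0.003,0],
], claw=0.4)

```text
time: 7.93
tool_pos: [0.5397, 0.2002, 0.1228]
ee_rot: [-3.141, 0.001, 0.59]
wrist_force: [-0.1, -0.1, -0.6]
width: 0.0563
finger_force: 0.0
```

>>> arm_command([
  [0,0,0.03,0],
  [0,0,0.1,0],
  [0,0,0.18,0],
  [0,0,0.22,0],
  [0,0,0.22,0],
  [0,0,0.22,0],
])

```text
time: 8.43
tool_pos: [0.5408, 0.2006, 0.2349]
ee_rot: [3.14, -0.003, 0.59]
wrist_force: [0.2, 0.5, -0.4]
width: 0.0565
finger_force: 0.0
```

Run:
```python
from h import *
o=robot.get_obs(); print(o['tool_pos'],np.degrees(o['ee_rot']),o['time'],o['width'])
im=snap('wrist','pics/w6.png');C=cam('wrist',o); greens(im,C,[.116,.130,.152,.186])
T=cam('top'); it=snap('top','pics/top6.png'); greens(it,T,[.152,.186],8)
```

```text
[0.54075264 0.20059198 0.23485648] [ 1.79928443e+02 -1.77982912e-01  3.38044024e+01] 8.4333 0.056524996958962605
[310 149  40  33 782] [329.7 164. ] (0.116, array([0.5925, 0.189 ])) (0.13, array([0.5934, 0.1918])) (0.152, array([0.5947, 0.1961])) (0.186, array([0.5969, 0.2029]))
[234 236  15  16  80] [240.7 243.3] (0.116, array([0.4852, 0.2145])) (0.13, array([0.4911, 0.216 ])) (0.152, array([0.5004, 0.2185])) (0.186, array([0.5148, 0.2224]))
[445 286  21  18 238] [454.9 294.6] (0.116, array([0.5564, 0.0103])) (0.13, array([0.559 , 0.0215])) (0.152, array([0.563, 0.039])) (0.186, array([0.5693, 0.0662]))
[270 324  30  25 621] [284.2 336.1] (0.116, array([0.4227, 0.1236])) (0.13, array([0.4316, 0.1295])) (0.152, array([0.4455, 0.1387])) (0.186, array([0.467 , 0.1529]))
[104 140   9   7  22] [107.7 143.2] (0.152, array([0.7716, 0.3167])) (0.186, array([0.7601, 0.3042]))
[116 158  12   3  22] [122.  159.3] (0.152, array([0.7228, 0.2725])) (0.186, array([0.7125, 0.2611]))
[147 203  10  10  60] [151.6 207.6] (0.152, array([0.5802, 0.1806])) (0.186, array([0.5734, 0.1715]))
[140 219   9   9  59] [143.9 223.2] (0.152, array([0.5354, 0.2004])) (0.186, array([0.5297, 0.1908]))
[221 220   6   7  27] [223.3 222.7] (0.152, array([ 0.5358, -0.0233])) (0.186, array([ 0.5301, -0.0274]))
[154 244  10   9  70] [158.2 248.3] (0.152, array([0.4643, 0.1573])) (0.186, array([0.4603, 0.1487]))
```

The crank is seated. The measured knob is at (0.467,0.152), as expected from the axis and tang yaw. I'll go over the knob, descend and grip it.

>>> arm_command([
  [-0.074,-0.049,0,0],
  [-0.1476,-0.098,0,0],
  [-0.1476,-0.098,0,0],
  [-0.1476,-0.098,-0.05,0],
  [-0.1476,-0.098,-0.1,0],
  [-0.1476,-0.098,-0.14,0],
  [-0.1476,-0.098,-0.158,0],
  [-0.1476,-0.098,-0.158,0],
])

```text
time: 9.2
tool_pos: [0.4639, 0.151, 0.15]
ee_rot: [-3.139, 0.008, 0.59]
wrist_force: [0.6, 0.4, 0.0]
width: 0.0563
finger_force: 0.0
```

>>> arm_command([
  [0,0,0,0],
  [0,0,0,0],
  [0,0,0,0],
  [0,0,0,0],
  [0,0,0,0],
  [0,0,0,0],
  [0,0,0,0],
  [0,0,0,0],
], claw=1)

```text
time: 9.87
tool_pos: [0.4667, 0.1515, 0.1549]
ee_rot: [3.141, -0.001, 0.59]
wrist_force: [-0.1, 1.2, 0.4]
width: 0.0235
finger_force: 30.0
```

Run:
```python
from h import *
o=robot.get_obs(); print(o['tool_pos'],np.degrees(o['ee_rot']),o['time'],o['width'],o['wrist_force'],o['finger_force'])
# rows: start yaw s, step 10deg cw, 8 rows, offsets/0.5
P=lambda a: .088*np.array([np.cos(np.radians(a)),np.sin(np.radians(a))])/.5
s=214.1
for k in range(6):
    n=8 if k<5 else 1
    print(s,[[*np.round(P(s-10*(i+1))-P(s),3).tolist(),0,0] for i in range(n)]); s-=80
print(np.round(P(-192.4)-P(214.1-400),3))
```

```text
[0.46665421 0.15150324 0.15488455] [ 1.79963897e+02 -6.86958162e-02  3.38060156e+01] 9.8667 0.02348660106504043 [-0.08876608  1.18366281  0.4427854 ] 30.000439882278442
214.1 [[-0.015, 0.027, 0, 0], [-0.025, 0.056, 0, 0], [-0.03, 0.086, 0, 0], [-0.029, 0.117, 0, 0], [-0.024, 0.147, 0, 0], [-0.013, 0.176, 0, 0], [0.003, 0.202, 0, 0], [0.023, 0.225, 0, 0]]
134.1 [[0.024, 0.019, 0, 0], [0.051, 0.034, 0, 0], [0.08, 0.044, 0, 0], [0.11, 0.049, 0, 0], [0.141, 0.049, 0, 0], [0.171, 0.043, 0, 0], [0.199, 0.032, 0, 0], [0.226, 0.016, 0, 0]]
54.099999999999994 [[0.023, -0.02, 0, 0], [0.043, -0.044, 0, 0], [0.057, -0.071, 0, 0], [0.067, -0.1, 0, 0], [0.072, -0.13, 0, 0], [0.072, -0.161, 0, 0], [0.066, -0.191, 0, 0], [0.055, -0.219, 0, 0]]
-25.900000000000006 [[-0.016, -0.026, 0, 0], [-0.036, -0.05, 0, 0], [-0.06, -0.069, 0, 0], [-0.086, -0.084, 0, 0], [-0.115, -0.094, 0, 0], [-0.146, -0.099, 0, 0], [-0.176, -0.098, 0, 0], [-0.207, -0.092, 0, 0]]
-105.9 [[-0.029, 0.011, 0, 0], [-0.055, 0.027, 0, 0], [-0.078, 0.047, 0, 0], [-0.098, 0.071, 0, 0], [-0.112, 0.097, 0, 0], [-0.122, 0.126, 0, 0], [-0.127, 0.157, 0, 0], [-0.127, 0.187, 0, 0]]
-185.9 [[0.006, 0.03, 0, 0]]
[0.003 0.02 ]
```

The knob is gripped. I'll start winding with the first 40° and check the forces.

>>> arm_command([
  [-0.008,0.013,0,0],
  [-0.015,0.027,0,0],
  [-0.02,0.041,0,0],
  [-0.025,0.056,0,0],
  [-0.03,0.086,0,0],
  [-0.029,0.117,0,0],
])

```text
time: 10.37
tool_pos: [0.4521, 0.2102, 0.1546]
ee_rot: [3.139, -0.001, 0.589]
wrist_force: [4.3, -2.3, 0.2]
width: 0.023
finger_force: 30.0
```

>>> arm_command([
  [0.005,0.03,0,0],
  [0.016,0.059,0,0],
  [0.032,0.085,0,0],
  [0.052,0.108,0,0],
  [0.076,0.127,0,0],
  [0.103,0.142,0,0],
  [0.132,0.152,0,0],
  [0.162,0.157,0,0],
])

```text
time: 11.03
tool_pos: [0.5314, 0.2902, 0.1546]
ee_rot: [-3.14, 0.002, 0.592]
wrist_force: [-2.1, -0.2, 4.2]
width: 0.0236
finger_force: 30.0
```

>>> arm_command([
  [0.031,0,0,0],
  [0.061,-0.006,0,0],
  [0.089,-0.017,0,0],
  [0.116,-0.033,0,0],
  [0.139,-0.053,0,0],
  [0.159,-0.077,0,0],
  [0.173,-0.104,0,0],
  [0.183,-0.133,0,0],
])

```text
time: 11.7
tool_pos: [0.6267, 0.2248, 0.1557]
ee_rot: [-3.141, -0.008, 0.592]
wrist_force: [5.2, 3.9, 4.4]
width: 0.0237
finger_force: 30.0
```

>>> arm_command([
  [0.005,-0.03,0,0],
  [0.005,-0.061,0,0],
  [-0.001,-0.091,0,0],
  [-0.012,-0.119,0,0],
  [-0.028,-0.145,0,0],
  [-0.048,-0.169,0,0],
  [-0.072,-0.188,0,0],
  [-0.098,-0.203,0,0],
])

```text
time: 12.37
tool_pos: [0.5762, 0.1195, 0.1551]
ee_rot: [3.139, -0.002, 0.589]
wrist_force: [3.0, -0.5, 2.7]
width: 0.0237
finger_force: 30.0
```

>>> arm_command([
  [-0.029,-0.01,0,0],
  [-0.06,-0.015,0,0],
  [-0.09,-0.014,0,0],
  [-0.121,-0.008,0,0],
  [-0.15,0.003,0,0],
  [-0.176,0.019,0,0],
  [-0.199,0.039,0,0],
  [-0.219,0.063,0,0],
])

```text
time: 13.03
tool_pos: [0.4658, 0.1531, 0.1546]
ee_rot: [3.141, -0.003, 0.59]
wrist_force: [7.4, 1.6, -0.6]
width: 0.0232
finger_force: 30.0
```

>>> arm_command([
  [-0.014,0.026,0,0],
  [-0.024,0.055,0,0],
  [-0.029,0.086,0,0],
  [-0.029,0.116,0,0],
  [-0.026,0.136,0,0],
  [-0.026,0.136,0,0],
  [-0.026,0.136,0,0],
  [-0.026,0.136,0,0],
])

```text
time: 13.7
tool_pos: [0.4536, 0.2205, 0.1545]
ee_rot: [3.139, -0.002, 0.591]
wrist_force: [5.7, -1.1, 0.9]
width: 0.0235
finger_force: 30.0
```

>>> arm_command([
  [0,0,0,0],
  [0,0,0,0],
  [0,0,0,0],
  [0,0,0,0],
], claw=0.4)

```text
time: 14.03
tool_pos: [0.4516, 0.2201, 0.1535]
ee_rot: [-3.141, 0.002, 0.59]
wrist_force: [-0.0, 0.1, -0.5]
width: 0.0469
finger_force: 0.0
```

>>> arm_command([
  [0,0,0.04,0],
  [0,0,0.1,0],
  [0,0,0.17,0],
  [-0.05,0,0.2,0],
  [-0.1,-0.05,0.2,0],
  [-0.15,-0.1,0.2,0],
  [-0.2,-0.15,0.2,0],
  [-0.2,-0.15,0.2,0],
])

```text
time: 14.7
tool_pos: [0.349, 0.1426, 0.2547]
ee_rot: [3.141, 0.001, 0.588]
wrist_force: [-0.3, 0.2, -0.2]
width: 0.0567
finger_force: 0.0
```

Run:
```python
from h import *
o=robot.get_obs(); print(o['tool_pos'],np.degrees(o['ee_rot']),o['time'],o['width'])
im=snap('wrist','pics/w7.png');C=cam('wrist',o); greens(im,C,[.116,.130,.152,.186])
it=snap('scene','pics/s7.png')
c=np.zeros((480,800,3),np.uint8)
c[:300,:400]=cv2.resize(im,(400,300))[:,:,::-1]; c[:,400:]=cv2.resize(it[230:350,155:255],(400,480))[:,:,::-1]
cv2.imwrite('pics/c7.png',c)
```

```text
[0.34904657 0.1425853  0.25472564] [1.79956957e+02 6.22192022e-02 3.36900786e+01] 14.7 0.056680915420254004
[ 260   20   35   38 1013] [277.   38.7] (0.116, array([0.4606, 0.2261])) (0.13, array([0.4588, 0.2245])) (0.152, array([0.456, 0.222])) (0.186, array([0.4517, 0.2182]))
[522 101  22  23 325] [532.1 112. ] (0.116, array([0.5377, 0.0032])) (0.13, array([0.5325, 0.0115])) (0.152, array([0.5244, 0.0244])) (0.186, array([0.5118, 0.0445]))
```

View pics/c7.png

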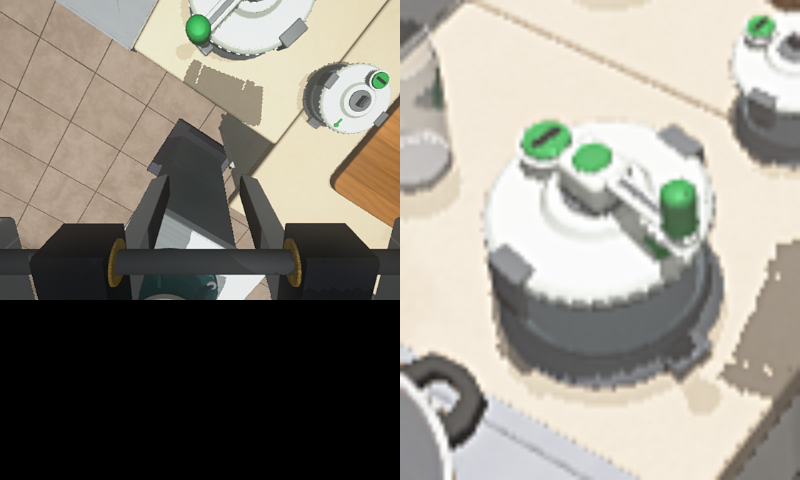

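The picture shows the hub in place on the tang and the knob over the green mark, next to the clear lid. The knob measures (0.452,0.218) and the mark (0.454,0.219). Before handing in I'll check the seating height from the scene camera.

Run:
```python
from h import *
im=cv2.imread('pics/s7.png')[:,:,::-1].copy(); C=cam('scene'); sub=im.copy(); sub[:240]=0; sub[320:]=0; sub[:,:170]=0; sub[:,240:]=0
greens(sub,C,[.130,.152,.158,.164],20)
print('expect hub .152,.160,.168:',*[np.round(w2p(C,[.540,.2005,z]),1) for z in(.152,.160,.168)],'chute',np.round(w2p(C,[.5905,.1894,.130]),1),'knobmid',np.round(w2p(C,[.453,.219,.169]),1))
o=robot.get_obs(); print(o['wrist_force'],o['qvel'].round(3))
```

```text
[186 261  11   9  52] [190.8 264.8] (0.13, array([0.5853, 0.1919])) (0.152, array([0.5707, 0.2063])) (0.158, array([0.5667, 0.2102])) (0.164, array([0.5628, 0.2141]))
[198 266  10   7  48] [202.5 269. ] (0.13, array([0.548 , 0.1878])) (0.152, array([0.5343, 0.2023])) (0.158, array([0.5306, 0.2062])) (0.164, array([0.5268, 0.2102]))
[220 275   8   6  34] [223.6 277.5] (0.13, array([0.4806, 0.183 ])) (0.152, array([0.4684, 0.1976])) (0.158, array([0.465 , 0.2015])) (0.164, array([0.4617, 0.2055]))
expect hub .152,.160,.168: [201.2 267.7] [200.9 265.7] [200.6 263.7] chute [189.9 263.4] knobmid [223.2 281.1]
[ 0.23733209  0.71160354 -0.81794731] [ 0.016  0.051 -0.031  0.003 -0.013  0.001]
```

The hub dot sits at the seated height: its residual matches that of the chute reference. I'm handing in.

```bash
python3 -c "
from bench import robot
print(robot.close_job())"
```

```text
the job is handed in; nothing more can be done
None
```

The crank is fully on the large chopper's drive and has been wound clockwise about 406°, ending with its knob about 3 mm from the park mark by camera measurement. The job was handed in at about 15 s of the 69 s allowed; no verdict was returned.

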